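# Raise the shield box's steel flap with the lifting lever

### The job

On the watchmaker's bench, push the red safety bolt across by its outer tab until it stops, so that its red prop no longer stands under the lever. Then press the yellow pad at the lever's long end down with the fingertips, smoothly, until the heavy steel flap of the blue box stands some 20 degrees open or a little more, and finish while holding it down there so that the movements inside can be reached. Do not grasp or lift anything, do not touch the flap itself, never let it fly up or fall, and leave the other things on the bench where they are.

Things in the scene. Friction and masses are not known exactly. Their poses are not given: they have to be found in the camera images.
- station: Lifter fixed to the bench: grey base plate 380 x 100 x 10 mm, aluminium fulcrum cheeks, blue open box. Origin on the bench under the fulcrum (axis 75 mm up); x runs along the lever from its long end to the box, z up, y to the left of x. Box x 95 to 165, y -80 to 80, top 72.5 mm. Placed and turned anew each time.
- lever: Loose alloy lever, bar 16 x 8 mm, 250 g; its cross pin lies in open slots of the cheeks. Origin on the pin's axis; at rest its z is up, x as the station's, the bar sloping 0.25 rad, long end up, toe against the flap's lip. Arms 165 mm (pad) and 70 mm (toe). The pad sinks on an arc about the pin from 127 to about 54 mm above the bench (flap 20 degrees); at 30 mm the bar hits the plate. Takes 2 to 8 N.
- lever_pad (a point): Centre of the top face of the yellow pad, a disc of 36 mm diameter on the lever's long end; at the start about 157 mm on the station's -x side of the fulcrum, 127 mm above the bench, the face tilted 0.25 rad.
- flap (a joint): Angle of the heavy steel flap (about 2.1 kg, 96 x 156 x 18 mm) above closed, in rad: 0 shut, grows as it rises. Hinged at its far edge; 20 degrees is 0.35. It falls back if the lever is let go.
- flap_lip (a point): Middle of the upper front edge of the flap, with the yellow stripe beside it, 92 mm from the hinge line; 90 mm above the bench when shut.
- bolt (a joint): Travel of the safety bolt in m: 0 to 0.008 at the start (red prop under the lever, blocking it), 0.045 at its stop (prop clear). It slides along the station's -y, takes about 2 N and stays where it is left.
- bolt_tab (a point): Middle of the top edge of the outer (station +y) face of the bolt's red upright tab; push that face to -y. At the start at station x -100, y 105 to 113 mm, 100 mm above the bench; tab 30 mm wide along x, 10 mm thick, 26 to 100 mm above the bench. The red prop (20 x 22 mm, top 92 mm up) stands 113 mm from here along -y, under the lever at the start.
- oil_bottle: Bystander: amber oil bottle, 32 mm diameter, 70 mm tall; origin under its centre.
- holder: Bystander: black round movement holder 60 mm diameter with a watch case on it, 36 mm tall; origin under its centre.
- loupe: Bystander: black eye loupe, 40 mm diameter, 34 mm tall; origin under its centre.
- driver0: Bystander: small screwdriver with red handle, 95 mm long, 10 mm thick, lying; origin on the bench about 60 mm from the handle's end, handle towards its -x.
- driver1: Bystander: small screwdriver with brass handle, like driver0.
- glass_dish: Bystander: glass bowl, 70 mm diameter, 30 mm tall; origin under its centre.
- wristwatch: Bystander: steel wristwatch laid flat, 136 mm long along its x, 40 mm wide, 10 mm tall; origin under its dial.

How it is judged:
On the way, in this order (a step that is already met when the one before it is completed fails the run):
1. the safety bolt is pushed across to its stop, the flap still shut (value of joint bolt above 0.038 m and value of joint flap below 0.05 rad), for 0.1 s.
2. the lever is pressed with the fingers and the flap stands open (value of joint flap above 0.29 rad and contact force between the fingers and lever above 1 N), for 0.3 s.
At the end, for the whole second after the job is handed in: The fingers press on the lever with more than 1 N, its pad is lower than 85 mm above the bench, its pin lies in the slots, and the flap stands still more than 0.29 rad (17 degrees) open; the safety bolt is across by more than 36 of its 45 mm (all of step 2 and velocity of joint flap between -0.05 and 0.05 rad/s and value of joint bolt above 0.036 m and z of lever_pad in the frame of station below 0.085 m and z of lever in the frame of station between 0.065 and 0.083 m); the arm keeps its last pose, push and grip.
It fails at once if the lever is lifted out of its slots (pin more than 10 mm above its seat) (z of lever in the frame of station above 0.085 m).
It fails at once if the robot touches the flap (contact force between any of the fingers, the arm and flap above 0.5 N).
It fails at once if the flap flies up or falls (faster than 1.5 rad/s) (velocity of joint flap above 1.5 rad/s or velocity of joint flap below -1.5 rad/s).
It fails at once if another thing on the bench is moved by more than 20 mm, or lifted (distance of any of oil_bottle, holder, loupe, driver0, driver1, glass_dish, wristwatch from where it was at the start of the episode above 0.02 m).
It also fails if it takes over 48 s, if anything falls off the work surface, if the arm or the gripper's body presses on something with over 40 N, if the wrist force passes 120 N, or if a joint passes its speed limit or range.

### The arm

A 7-joint arm with a two-finger parallel gripper is mounted at the origin on the work surface. World frame = base frame: x ahead of the robot, y to its left, z up, the work surface at z = 0. Lengths are in m, angles in rad, forces in N, time in s.
With the tool pointing down it reaches from about 0.425 to 0.95 m from the base axis. Payload 4.7 kg.
Tool frame: the origin (TCP) lies between the finger pads; the fingertips stand 25 mm ahead of it and the grasp point (between the pads) lies 6 mm ahead of it; x points along the fingers, z is the direction in which the jaws open and shut, and the axes are right-handed (so a half turn about x gives the same grasp; the last joint's range is limited). The gripper opens to 85 mm and grips with 20 to 120 N. Pads are 22 mm wide; open, the fingers measure 114 mm over their backs; the gripper's body (76 mm by 85 mm) begins 54 mm behind the grasp point. The pads swing forward as they close: fully open they stand 13 mm farther back than shut.
Start: joints at [1.163, 0.469, -0.049, 1.532, 0.024, 1.141, -0.082], TCP at [0.25, -0.627, 0.256] pointing down, gripper open.
Joint ranges: [-2.59, 2.59], [-0.33, 1.99], [-1.39, 1.29], [0.1, 2.45], [-1.04, 4.18], [0.21, 1.99], [-2.66, 2.66]. Speed limits (rad/s): [2.57, 2.57, 3.14, 3.14, 3.14, 3.14, 3.14].

### API

Orientations are given as a 3x3 rotation matrix whose columns are the frame's x, y, z axes.
In Python, from rig import * gives the robot as it stands. Calls block until the motion is done:
- movep(position, orientation): joint-space move of the TCP to a pose.
- move_l(position, attitude=None, feed=0.15, until_force=None): straight line of the TCP; attitude=None keeps the orientation; feed is the mean speed in m/s. With until_force (N) it stops when the force on the tool has changed by that much, and returns True; else False.
- move_joints(angles): joint-space move.
- command_gripper(opening, newtons=None): finger opening in m; newtons is the grip in N (None keeps the last); returns when the fingers have stopped.
- sleep(seconds).
- inverse_kinematics(position, orientation): joint angles nearest the present ones, or None.
- sense(): the state.
- camera(name): name is "side" or "top"; returns (picture, depth): 400x640x3 uint8, red, green, blue; 400x640 float32, m along the optical axis (not along the pixel's ray), 0 where there is no reading.
- camera_params(name): a dict with "K" (3x3 intrinsics, pixels), "dist" ([k1, k2, p1, p2, k3] as OpenCV has them; the pictures are not rectified), "position" and "rotation" of the camera in the world. Camera axes: x right, y down, z forward; pixel columns grow to the right and rows downward; lengths in m; the calibration is good to about 2 mm. A picture is of the moment at which its call begins. camera_params takes no time and is no camera call.
A pose or a line that the arm cannot do raises Unreachable and nothing moves.
- finish_job(): hands the job in, once; it reports no verdict.
The state is a dict: "time_s": time; "joint_pos": joint angles; "qd": joint speeds; "joint_efforts": joint torques, N m; "position": TCP position; "tcp_rot": TCP orientation; "wrist_force": force on the tool from outside, world axes, zero at the start; "ft_torque": the same for the moment, N m; "finger_gap": finger opening in m.
Only numpy, scipy, OpenCV 4.12 (cv2) and the standard library are available. Lean on these libraries where they do the work, as an engineer would, in place of code of your own. Each camera call takes 0.05 s, during which the arm holds its last target.

## Working session

There is one attempt and no reset: what is moved stays moved. The work goes in short steps, each a Python script; the robot and the scene stay as the last script left them, time stands still between calls to the robot, and variables do not carry over. Pictures are saved under pics/ and viewed, and the job is handed in when it is done.

```bash
mkdir -p pics; ls; python3 - <<'E'
from rig import *
import cv2,numpy as np
for n in("side","top"):
    im,d=camera(n); cv2.imwrite(f"pics/{n}0.png",im[:,:,::-1]); np.savez(f"{n}0.npz",im=im,d=d)
    p=camera_params(n); print(n,p)
s=sense(); print(s)
E
```

```text
pics
side {'K': array([[396.5494574 ,   0.        , 320.56755799],
       [  0.        , 396.5494574 , 207.46586214],
       [  0.        ,   0.        ,   1.        ]]), 'dist': array([-0.0027638,  0.       ,  0.       ,  0.       ,  0.       ]), 'position': array([0.32531885, 0.8436769 , 1.05174719]), 'rotation': array([[-0.94752256, -0.24371803,  0.20688769],
       [-0.31946195,  0.69745949, -0.64147823],
       [ 0.01204403, -0.67390784, -0.73871724]])}
top {'K': array([[377.64029267,   0.        , 321.67648813],
       [  0.        , 377.64029267, 208.4571777 ],
       [  0.        ,   0.        ,   1.        ]]), 'dist': array([0.0053149, 0.       , 0.       , 0.       , 0.       ]), 'position': array([0.40147118, 0.00820388, 1.32032335]), 'rotation': array([[ 0.01642066, -0.9909591 ,  0.13315567],
       [-0.99975815, -0.0143242 ,  0.01668717],
       [-0.01462896, -0.13339748, -0.99095464]])}
{'time_s': 0.1, 'joint_pos': array([ 1.16307605,  0.46935662, -0.04860044,  1.53359473,  0.02411122,
        1.14099302, -0.08230277]), 'qd': array([ 9.56159227e-04, -1.49718798e-03, -2.87141312e-04, -1.78172970e-03,
        2.41936464e-04, -5.78754714e-05,  1.36109880e-03]), 'joint_efforts': array([ 1.44211910e-03, -5.11514211e+01, -4.66828910e-02, -2.38390875e+01,
        1.08135823e-02,  4.34403264e-03, -2.90961043e-05]), 'position': array([ 0.2494651 , -0.6266836 ,  0.25536057]), 'tcp_rot': array([[-7.17287963e-04,  9.29088133e-01,  3.69857710e-01],
       [ 1.61341659e-03,  3.69858399e-01, -9.29086735e-01],
       [-9.99998441e-01, -6.96881645e-05, -1.76430119e-03]]), 'wrist_force': array([ 0.36633544,  0.20929807, -0.35278655]), 'ft_torque': array([ 0.03321205, -0.01921455, -0.05481271]), 'finger_gap': 0.08522310695302977}
```

View pics/side0.png

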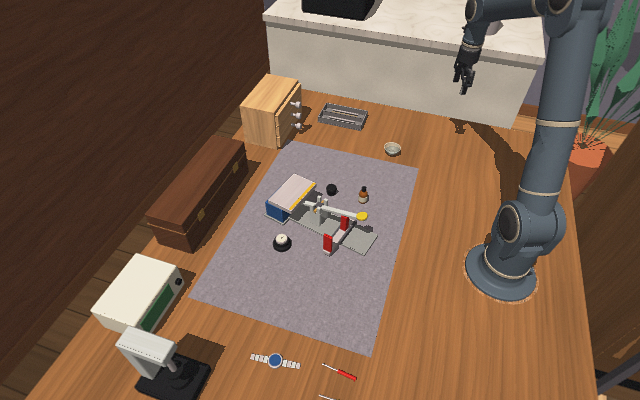

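View pics/top0.png

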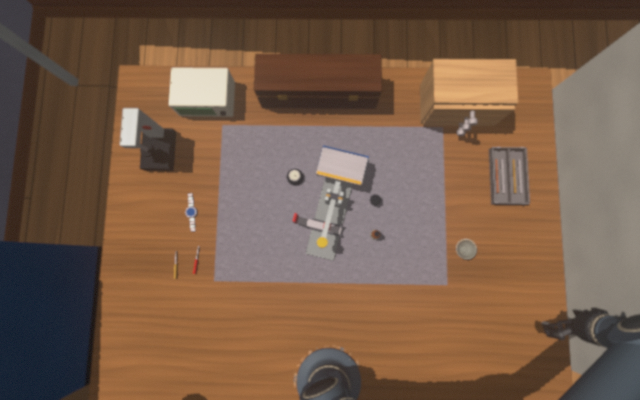

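```bash
cat > h.py <<'E'
import numpy as np,cv2
from rig import *
def cloud(n,d):
    p=camera_params(n); h,w=d.shape
    u,v=np.meshgrid(np.arange(w),np.arange(h))
    pts=np.stack([u,v],-1).reshape(-1,1,2).astype(np.float64)
    x=cv2.undistortPoints(pts,p["K"],p["dist"]).reshape(h,w,2)
    X=np.dstack([x[...,0]*d,x[...,1]*d,d])
    W=X@p["rotation"].T+p["position"]; W[d<=0]=np.nan
    return W
E
python3 - <<'E'
from h import *
for n in("side","top"):
    f=np.load(n+"0.npz"); im=f["im"].astype(int); W=cloud(n,f["d"])
    R,G,B=im[...,0],im[...,1],im[...,2]
    x,y,z=W[...,0],W[...,1],W[...,2]
    box=(x>.4)&(x<.95)&(abs(y)<.3)
    print(n,"mat z",np.nanmedian(z[box]))
    def rep(name,m):
        P=W[m&box]; 
        if len(P): print(name,len(P),P.mean(0).round(4),P.min(0).round(4),P.max(0).round(4))
    yel=(R>150)&(G>110)&(B<90)
    rep("pad",yel&(x<.62)&(z>.1))
    rep("stripe",yel&(x>.62))
    red=(R>110)&(G<60)&(B<70)
    rep("red",red); rep("redtop",red&(z>.085))
    rep("redtop97",red&(z>.095))
    # plate
    m=box&(abs(z-.010)<.004)&(abs(R-G)<25)
    rep("plate",m)
    m=box&(z>.08)&(x>.7); rep("flap",m)
    if m.sum():
        P=W[m&box][:,:2].astype(np.float32); r=cv2.minAreaRect(P); print("flap rect",r, cv2.boxPoints(r))
    print("z>5mm mid comps")
    mm=(box&(z>.012)).astype(np.uint8); k,l,s,c=cv2.connectedComponentsWithStats(mm)
    for i in range(1,k):
        if s[i,4]>15: print(s[i,4],W[l==i].mean(0).round(3),W[l==i].min(0).round(3),W[l==i].max(0).round(3))
    c0=im[180:270,270:400] if n=="top" else im[160:270,250:400]
    y0,x0=(140,270) if n=="top" else (160,250)
    c0=im[y0:y0+130,x0:x0+140]
    cv2.imwrite(f"pics/{n}crop.png",cv2.resize(c0[:,:,::-1].astype(np.uint8),None,fx=4.5,fy=4.5,interpolation=cv2.INTER_CUBIC))
E
```

```text
side mat z 0.00039993869705678975
pad 76 [0.4531 0.0297 0.1252] [0.4379 0.0115 0.1193] [0.4696 0.0463 0.131 ]
stripe 581 [0.8594 0.0191 0.0128] [ 0.65   -0.2995 -0.0093] [0.9468 0.2995 0.1045]
red 195 [0.5259 0.0839 0.0662] [ 0.5014 -0.0276  0.0099] [0.5489 0.1279 0.102 ]
redtop 53 [0.5277 0.0936 0.0935] [0.5014 0.0185 0.0851] [0.5476 0.1276 0.102 ]
redtop97 24 [0.5349 0.1206 0.0979] [0.5219 0.1149 0.0952] [0.5476 0.1266 0.102 ]
plate 1471 [0.5882 0.0222 0.009 ] [ 0.4007 -0.1977  0.006 ] [0.9488 0.2581 0.014 ]
flap 1909 [0.8796 0.0455 0.1091] [ 0.7001 -0.1584  0.0801] [0.95   0.2616 0.1533]
flap rect ((0.8250839710235596, 0.051620274782180786), (0.42000097036361694, 0.24988317489624023), 89.9671630859375) [[ 0.70002204 -0.15830857]
 [ 0.9499052  -0.15845177]
 [ 0.9501459   0.26154912]
 [ 0.7002627   0.26169232]]
z>5mm mid comps
2403 [0.946 0.076 0.086] [ 0.939 -0.159  0.012] [0.95  0.262 0.153]
2554 [0.633 0.008 0.071] [ 0.436 -0.116  0.012] [0.788 0.132 0.131]
89 [ 0.606 -0.146  0.028] [ 0.589 -0.167  0.012] [ 0.625 -0.13   0.039]
112 [ 0.487 -0.143  0.04 ] [ 0.472 -0.16   0.012] [ 
[... 632 characters left out ...]
7    -0.1612  0.08  ] [0.95   0.2603 0.1568]
flap rect ((0.8249738216400146, 0.049607083201408386), (0.42152851819992065, 0.24987071752548218), 89.97673034667969) [[ 0.6999529  -0.16110642]
 [ 0.94982356 -0.1612079 ]
 [ 0.94999474  0.2603206 ]
 [ 0.7001241   0.26042205]]
z>5mm mid comps
2152 [0.947 0.049 0.089] [ 0.94  -0.161  0.012] [0.95  0.26  0.157]
2801 [ 0.631 -0.01   0.072] [ 0.423 -0.128  0.012] [0.787 0.127 0.134]
207 [0.687 0.127 0.029] [0.662 0.101 0.012] [0.717 0.155 0.046]
98 [ 0.608 -0.153  0.033] [ 0.59  -0.171  0.016] [ 0.629 -0.136  0.042]
78 [ 0.488 -0.149  0.05 ] [ 0.473 -0.165  0.019] [ 0.502 -0.136  0.074]
17 [0.413 0.004 0.014] [ 0.403 -0.011  0.012] [0.426 0.02  0.018]
```

View pics/topcrop.png

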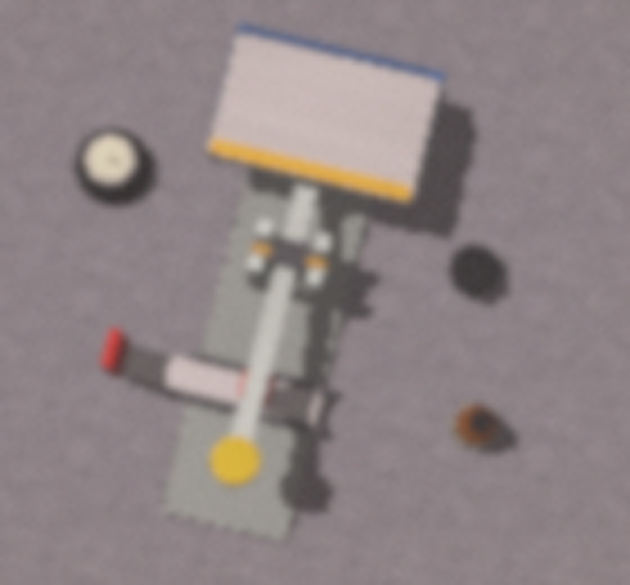

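View pics/sidecrop.png

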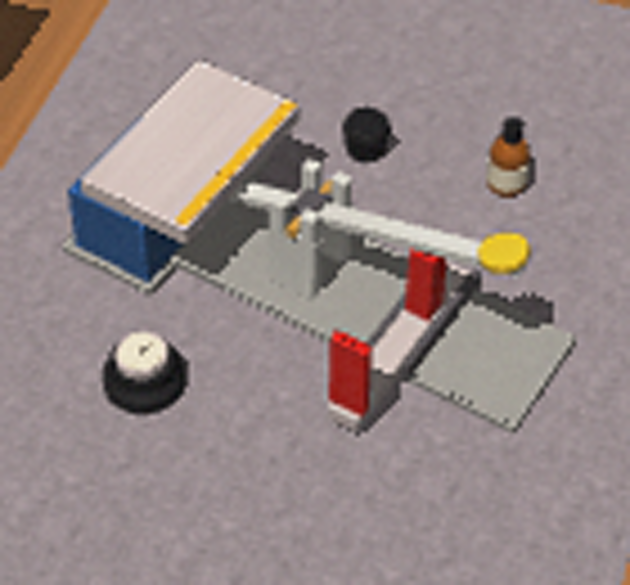

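```bash
python3 - <<'E'
from h import *
for n in("side","top"):
    f=np.load(n+"0.npz"); im=f["im"].astype(int); W=cloud(n,f["d"])
    x,y,z=W[...,0],W[...,1],W[...,2]; R,G,B=im[...,0],im[...,1],im[...,2]
    m=((x>.65)&(x<.85)&(abs(y)<.12)&(abs(z-.09)<.006))
    k,l,s,c=cv2.connectedComponentsWithStats(m.astype(np.uint8)); i=1+np.argmax(s[1:,4])
    P=W[l==i]; r=cv2.minAreaRect(P[:,:2].astype(np.float32)); print(n,len(P),P.mean(0),r)
    yel=(R>150)&(G>110)&(B<90)&(x<.5)&(z>.1)&(x>.4)&(abs(y)<.1)
    pad=W[yel].mean(0); fc=np.array(r[0])
    d=fc-pad[:2]; print("yaw pad->flap",np.arctan2(d[1],d[0]),np.linalg.norm(d))
    # plane fit of the flap: slope
    red=(R>90)&(G<70)&(B<80)&(abs(x-.53)<.05)&(y>.09)&(y<.15)
    Q=W[red]; print(len(Q)); 
    yaw=np.arctan2(d[1],d[0]); ex=np.array([np.cos(yaw),np.sin(yaw)]); ey=np.array([-ex[1],ex[0]])
    o=pad[:2]+.157*ex
    print("origin",o); q=(Q[:,:2]-o)
    L=np.c_[q@ex,q@ey,Q[:,2]]; print(np.percentile(L,[2,50,98],axis=0))
    prop=(R>90)&(G<70)&(B<80)&(abs(x-.53)<.06)&(y<.05)&(y>-.06)&(z>.02); Q=W[prop]
    q=(Q[:,:2]-o);L=np.c_[q@ex,q@ey,Q[:,2]]; print("prop",len(L),np.percentile(L,[2,50,98],axis=0))
E
```

```text
side 932 [ 0.71020867 -0.02823164  0.08884739] ((0.7102431654930115, -0.0328480526804924), (0.15900364518165588, 0.09770951420068741), 76.44806671142578)
yaw pad->flap -0.23879417697926403 0.26462317250037576
140
origin [ 0.60567392 -0.00739182]
[[-0.11368277  0.10411916  0.02897514]
 [-0.10005774  0.11000273  0.07009419]
 [-0.08498324  0.11293495  0.10038587]]
prop 96 [[-0.10826065 -0.01209926  0.02543059]
 [-0.10051796  0.00722333  0.05968691]
 [-0.08941307  0.01138716  0.09226459]]
top 1274 [ 0.71105315 -0.03404628  0.09128071] ((0.711814820766449, -0.033971115946769714), (0.15592582523822784, 0.09677768498659134), 76.61167907714844)
yaw pad->flap -0.2279638236682281 0.2636298678248644
20
origin [ 0.60794362 -0.00987335]
[[-0.11185232  0.10303222  0.04849271]
 [-0.10040662  0.10366751  0.08912047]
 [-0.09071024  0.10640892  0.10309795]]Traceback (most recent call last):
  File "<stdin>", line 19, in <module>
    return _quantile_unchecked(
        a, q, axis, out, overwrite_input, method, keepdims, weights)
    return _ureduce(a,
                    func=_quantile_ureduce_func,
    ...<5 lines>...
                    overwrite_input=overwrite_input,
                    method=method)
    r = func(a, **kwargs)
    result = _quantile(arr,
                       quantiles=q,
    ...<2 lines>...
                       out=out,
                       weights=wgt)
    slices_having_nans = np.isnan(arr[-1, ...])
                                  ~~~^^^^^^^^^
IndexError: index -1 is out of bounds for axis 0 with size 0
```

```bash
cat >> h.py <<'E'
yaw=-0.235
ex=np.array([np.cos(yaw),np.sin(yaw),0]);ey=np.array([-ex[1],ex[0],0])
O=np.array([.6068,-.0086,0.]); RS=np.c_[ex,ey,[0,0,1]]
def S(x,y,z): return O+x*ex+y*ey+np.array([0,0,z])
def st(p): return RS.T@(np.asarray(p)-O)
AT=np.c_[[0,0,-1.],ex,-ey]
def snap(t):
    for n in("side","top"):
        im,d=camera(n); np.savez(f"{n}_{t}.npz",im=im,d=d)
        y0,x0=(140,260) if n=="top" else (130,240)
        c=im[y0:y0+140,x0:x0+170]
        cv2.imwrite(f"pics/{n}_{t}.png",cv2.resize(c[:,:,::-1],None,fx=4,fy=4,interpolation=cv2.INTER_CUBIC))
E
python3 - <<'E'
from h import *
print(np.linalg.det(AT))
for p in (S(-.1,.16,.25),S(-.1,.16,.085),S(-.1,.08,.085),S(-.157,0,.17),S(-.163,0,.07)):
    print(inverse_kinematics(p,AT))
command_gripper(0.0,40)
movep(S(-.1,.16,.25),AT)
move_l(S(-.1,.16,.085),feed=.12)
s=sense(); print(s["time_s"],st(s["position"]),s["wrist_force"],s["finger_gap"]); snap("pre")
E
```

```text
1.0
[ 0.18672763  0.40053145 -0.73318894  1.75832625  0.2976291   1.09694516
 -2.45054352]
[-0.04336883  0.54972226 -0.43898429  1.91069685  0.33097676  0.75228177
 -2.47579597]
[ 0.06288382  0.49653782 -0.40221984  1.99732907  0.29257585  0.7030928
 -2.32670364]
[ 0.31683248  0.26539354 -0.54377984  2.1046053   0.18717082  0.81724772
 -2.14596418]
[ 0.15884568  0.4123561  -0.38269653  2.20057512  0.27948713  0.57341446
 -2.23685554]
5.375 [-0.09956193  0.16036361  0.0857511 ] [0.1874626  0.12837182 0.0498988 ] 0.00010051228281804106
```

View pics/side_pre.png

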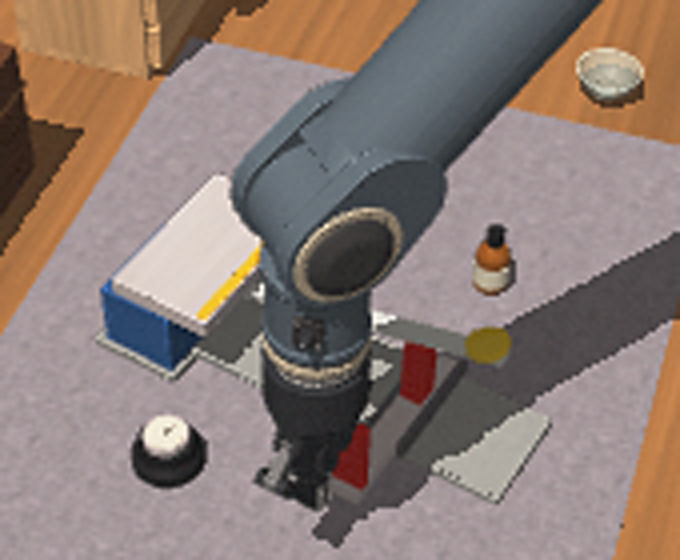

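View pics/top_pre.png

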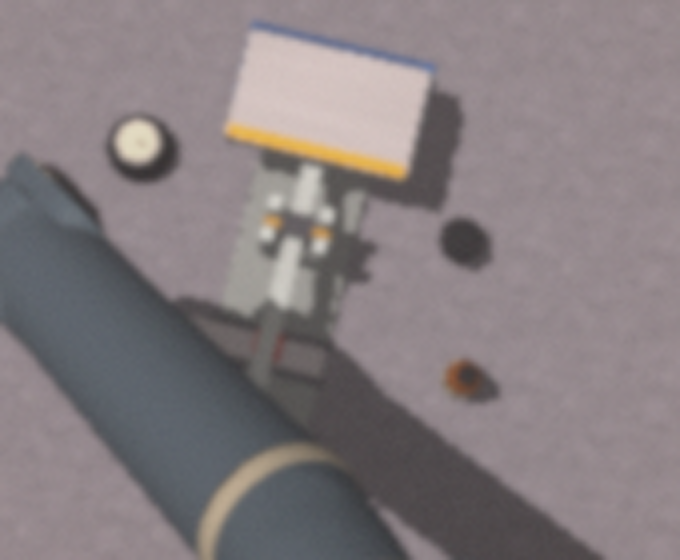

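```bash
python3 - <<'E'
from h import *
move_l(S(-.1,.16,.093),feed=.05)
def rep(r=None):
    s=sense(); print(r,round(s["time_s"],2),st(s["position"]).round(4),(RS.T@s["wrist_force"]).round(2))
y=.15; rep()
while y>.072:
    r=move_l(S(-.1,y,.093),feed=.04,until_force=10); rep(r)
    if r: break
    y-=.01 if y>.10 else .005
sleep(.3); rep(); 
E
```

```text
None 5.78 [-0.0996  0.1602  0.0937] [0.25 0.05 1.03]
False 6.18 [-0.0999  0.1494  0.0929] [ 0.58 -0.13 -0.47]
False 6.58 [-0.0999  0.1396  0.093 ] [ 0.14 -0.83  0.04]
False 6.98 [-0.0999  0.1296  0.093 ] [ 0.9   0.11 -0.3 ]
False 7.38 [-0.0999  0.1194  0.093 ] [ 0.4  -0.42 -1.39]
False 7.78 [-0.1     0.1091  0.0929] [ 0.63  0.05 -0.31]
False 8.18 [-0.1     0.0991  0.0929] [-0.1  -0.48 -0.37]
False 8.46 [-0.1     0.0944  0.0929] [-0.64 -0.72 -0.2 ]
False 8.73 [-0.1     0.0894  0.093 ] [ 0.27 -0.29  0.17]
False 9.01 [-0.1     0.0844  0.093 ] [0.2  0.2  0.29]
False 9.28 [-0.1     0.0808  0.0932] [-0.22  4.22 -0.75]
True 9.49 [-0.1002  0.081   0.0933] [0.07 1.25 0.94]
None 9.79 [-0.1005  0.0811  0.093 ] [ 0.06  0.58 -0.5 ]
```

```bash
python3 - <<'E'
from h import *
r=move_l(S(-.1,.074,.093),feed=.03,until_force=20)
s=sense(); print(r,st(s["position"]),RS.T@s["wrist_force"])
move_l(S(-.1,.13,.093),feed=.12)
move_l(S(-.1,.13,.2),feed=.2)
movep(S(-.155,0,.2),AT)
s=sense(); print(s["time_s"],st(s["position"]),RS.T@s["wrist_force"]); snap("post")
E
```

```text
False [-0.10054621  0.0806393   0.09336854] [ 0.32136603 14.15563669 -7.07370919]
12.1167 [-0.15538184 -0.00057838  0.19924902] [0.29800826 0.838444   0.63559688]
```

View pics/side_post.png

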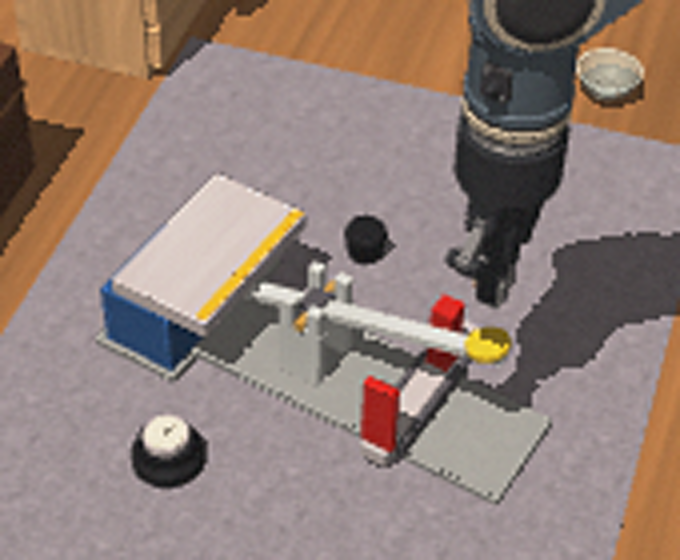

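View pics/top_post.png

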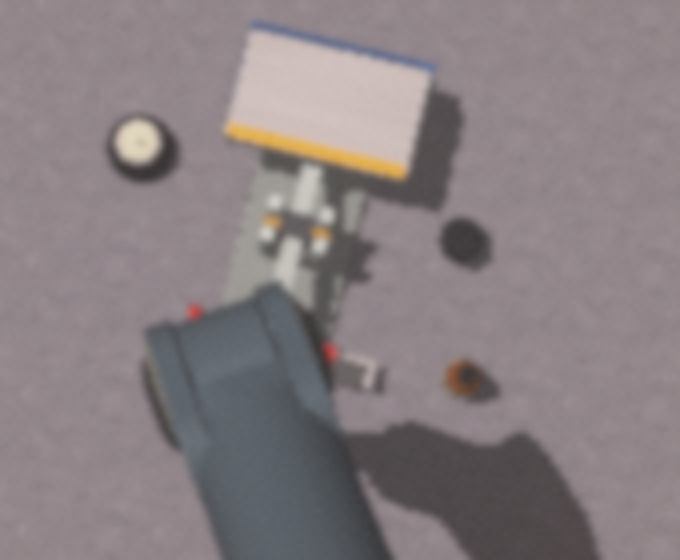

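```bash
python3 - <<'E'
from h import *
f=np.load("side_post.npz"); im=f["im"].astype(int); W=cloud("side",f["d"]); R,G,B=im[...,0],im[...,1],im[...,2]
L=(W-O)@RS
red=(R>90)&(G<70)&(B<80)&(abs(L[...,0]+.1)<.03)&(L[...,1]>.03)&(L[...,1]<.14)
print(np.percentile(L[red],[5,50,98],axis=0))
def rep(r=None):
    s=sense(); print(r,round(s["time_s"],2),st(s["position"]).round(4),(RS.T@s["wrist_force"]).round(2))
move_l(S(-.157,0,.162),feed=.08); rep()
r=move_l(S(-.160,0,.140),feed=.025,until_force=25); rep(r)
if not r:
    r=move_l(S(-.1645,0,.100),feed=.03,until_force=25); rep(r)
snap("mid")
E
```

```text
[[-0.11377301  0.06038992  0.03270283]
 [-0.10189662  0.06631189  0.07030864]
 [-0.08739432  0.06970134  0.10005846]]
None 12.84 [-0.1569  0.0004  0.162 ] [ 0.75  0.56 -1.24]
False 13.88 [-0.1608  0.0002  0.14  ] [-3.03  0.1   5.56]
False 15.38 [-1.651e-01  1.000e-04  9.990e-02] [-3.57 -0.13  4.6 ]
```

View pics/side_mid.png

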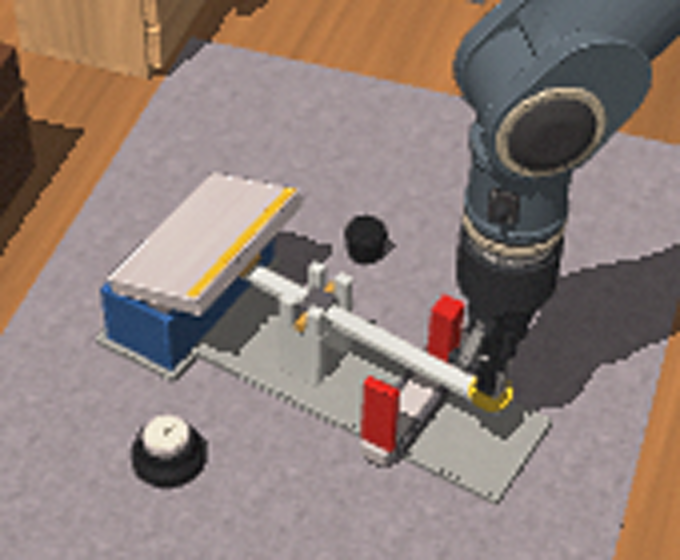

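```bash
python3 - <<'E'
from h import *
def rep(r=None):
    s=sense(); print(r,round(s["time_s"],2),st(s["position"]).round(4),(RS.T@s["wrist_force"]).round(2))
r=move_l(S(-.165,0,.076),feed=.025,until_force=25); rep(r)
sleep(.3); rep(); snap("low")
for n in("side","top"):
  for t in("post","mid","low"):
    f=np.load(f"{n}_{t}.npz"); L=(cloud(n,f["d"])-O)@RS
    m=(L[...,0]>.095)&(L[...,0]<.15)&(abs(L[...,1])<.07)&(L[...,2]>.075)
    P=L[m]; A=np.c_[P[:,0],np.ones(len(P))]
    for _ in range(3):
        c=np.linalg.lstsq(A,P[:,2],rcond=None)[0]; k=abs(A@c-P[:,2])<.006; A,P=A[k],P[k]
    print(n,t,len(P),"flap angle",-np.arctan(c[0]))
    im=f["im"].astype(int);R,G,B=im[...,0],im[...,1],im[...,2]
    y=(R>110)&(G>80)&(B<70)&(abs(L[...,0]+.16)<.03)&(abs(L[...,1])<.03)
    if y.sum():print("pad",y.sum(),L[y].mean(0),L[y].min(0),L[y].max(0))
E
```

```text
False 16.58 [-1.644e-01  1.000e-04  7.620e-02] [ 0.01 -0.01  3.45]
None 16.88 [-1.644e-01  1.000e-04  7.620e-02] [ 0.63 -0.64  3.76]
side post 454 flap angle 0.004664497257848053
pad 76 [-0.15955511  0.00295999  0.12885966] [-0.18987472 -0.01877786  0.11803215] [-0.14239902  0.01849898  0.37892972]
side mid 389 flap angle 0.261268822308209
pad 36 [-0.16890648  0.00798854  0.07115884] [-0.18091437 -0.01108524  0.06435126] [-0.15100023  0.01780696  0.07669831]
side low 349 flap angle 0.3699282763869912
pad 41 [-0.16624667  0.00735157  0.04580429] [-0.17967913 -0.01146289  0.01034943] [-0.1420432   0.01779931  0.0523954 ]
top post 666 flap angle 0.010213983152573727
top mid 632 flap angle 0.2678016636784954
top low 615 flap angle 0.3637095637183392
```

View pics/side_low.png

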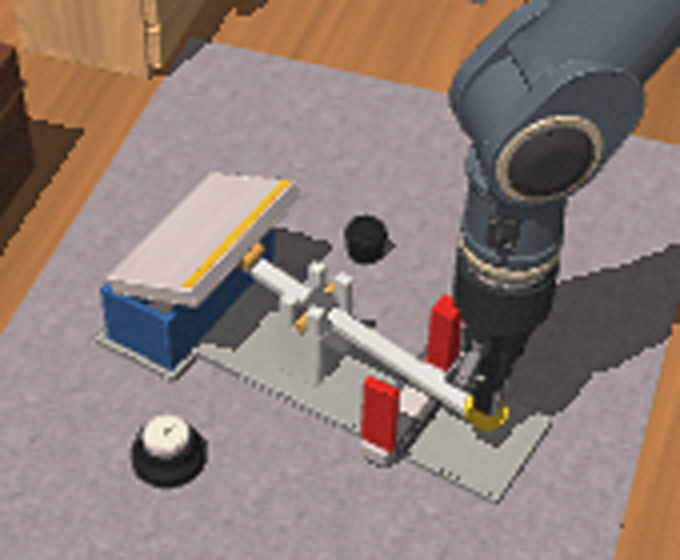

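```bash
python3 - <<'E'
from h import *
sleep(.5); s=sense(); print(s["time_s"],s["wrist_force"],s["position"]); finish_job()
E
```

```text
17.4833 [ 0.82687181 -0.62595845  3.95077715] [0.4464311  0.02987386 0.07602786]
the job is handed in; nothing more can be done
```

I pushed the bolt across to its stop with the closed fingertips. I then pressed the yellow pad down slowly along its arc and handed the job in at about 17.5 s while still holding it there. No verdict was reported.

- **Bolt:** the outer tab face was last measured at station y of about 68 mm, which matches the 45 mm stop. The bolt also resisted a further push of about 14 N without moving. The picture taken then shows the prop clear of the lever and the flap still shut (under 0.01 rad).
- **Flap:** the two cameras gave 0.370 and 0.364 rad, about 21 degrees.
- **Lever pad:** it stands about 50 mm above the bench, going by the fingertip position and the side camera. I saw the pin in its slots in the picture but did not measure its height.
- **Force:** the fingers were pressing with about 3.5 to 4 N just before hand-in, with the arm still.
- **Other things on the bench:** the holder, loupe and bottle looked unmoved in the pictures, and the arm stayed well away from the flap. I did not measure the positions of the bench items at the end.

One disagreement: the two cameras' positions differed by 2 to 5 mm, so I used the average. The bolt's sliding force of about 2 N did not show above the noise in the wrist readings.

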